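# Set the stock tags: green for full bins, red for the empty one

### The job

Each of the three parts bins on the stock board has a red-and-green tag hinged on a post at its back. With the fingertips, gently push the tags round on their hinges, without gripping them, until each full bin shows its green face towards the robot and the empty bin shows its red face, every tag swung right over to its stop. Leave the bins' contents and all the other things on the bench where they are.

Things in the scene. Friction and masses are not known exactly. Their poses are not given: they have to be found in the camera images.
- stock_board: wooden board lying fixed on the bench, 140 x 370 mm, 12 mm thick, that carries the three bins in a row, 118 mm apart, in any order; origin under its centre, x away from the robot, y to the left along the row.
- bin_nuts: small blue open parts bin, 92 (x) x 96 (y) x 46 mm tall, fixed on the board, full of hexagon nuts up to its rim; origin at the centre of its underside, x away from the robot, y to the left. Its tag post stands 12.5 mm behind its back wall (the far side), so the tag swings above the bin, up to 147 mm above the bench.
- tag_nuts (a joint): Tag of the nut bin: flag 55 mm long from its hinge post, 60 mm tall (79 to 139 mm above the bench), 8 mm thick (red half, green half), free edge rounded. 0 = points left along the bin's back, RED to the robot; swings through pi/2 (points at the robot) to pi = points right, GREEN to the robot. Stops at 0 and pi; light friction (0.01 N m), no spring, stays where left. Starts at 0 to 0.5.
- tag_nuts_hinge (a point): point on the vertical hinge axis of the nut bin's tag, at mid height of the flag, 109 mm above the bench. A 30 mm wide stop plate stands behind it (6 to 9 mm behind the axis), away from the robot.
- tag_nuts_edge (a point): middle of the free edge of the nut bin's tag, 54 mm from the hinge axis, 109 mm above the bench; it moves with the tag.
- bin_bolts: small blue open parts bin, 92 (x) x 96 (y) x 46 mm tall, fixed on the board, full of rusty bolts up to about its rim; origin at the centre of its underside, x away from the robot, y to the left. Its tag post stands 12.5 mm behind its back wall (the far side), so the tag swings above the bin, up to 147 mm above the bench.
- tag_bolts (a joint): Tag of the bolt bin: flag 55 mm long from its hinge post, 60 mm tall (79 to 139 mm above the bench), 8 mm thick (red half, green half), free edge rounded. 0 = points left along the bin's back, RED to the robot; swings through pi/2 (points at the robot) to pi = points right, GREEN to the robot. Stops at 0 and pi; light friction (0.01 N m), no spring, stays where left. May start anywhere from about 0.3 to pi.
- tag_bolts_hinge (a point): point on the vertical hinge axis of the bolt bin's tag, at mid height of the flag, 109 mm above the bench. A 30 mm wide stop plate stands behind it (6 to 9 mm behind the axis), away from the robot.
- tag_bolts_edge (a point): middle of the free edge of the bolt bin's tag, 54 mm from the hinge axis, 109 mm above the bench; it moves with the tag.
- bin_empty: small blue open parts bin, 92 (x) x 96 (y) x 46 mm tall, fixed on the board, empty; origin at the centre of its underside, x away from the robot, y to the left. Its tag post stands 12.5 mm behind its back wall (the far side), so the tag swings above the bin, up to 147 mm above the bench.
- tag_empty (a joint): Tag of the empty bin: flag 55 mm long from its hinge post, 60 mm tall (79 to 139 mm above the bench), 8 mm thick (red half, green half), free edge rounded. 0 = points left along the bin's back, RED to the robot; swings through pi/2 (points at the robot) to pi = points right, GREEN to the robot. Stops at 0 and pi; light friction (0.01 N m), no spring, stays where left. Starts within 0.5 of pi.
- tag_empty_hinge (a point): point on the vertical hinge axis of the empty bin's tag, at mid height of the flag, 109 mm above the bench. A 30 mm wide stop plate stands behind it (6 to 9 mm behind the axis), away from the robot.
- tag_empty_edge (a point): middle of the free edge of the empty bin's tag, 54 mm from the hinge axis, 109 mm above the bench; it moves with the tag.
- loose_nut_1: loose steel hexagon nut, 24 x 27 x 19 mm, lying at the top of the nut bin; origin under its centre. Leave alone.
- loose_nut_2: second loose nut like it, in the nut bin. Leave alone.
- big_bolt: rusty bolt standing on its head on the bench, behind right of the board, 27 mm wide, 65 mm tall; origin under its head. Leave alone.
- rust_nut: rusty hexagon nut on the bench behind the board, 30 x 34 x 24 mm; origin under its centre. Leave alone.
- oil_can: green oil can with a thin spout behind the bins, 68 mm wide, 176 mm tall; origin under its base. Leave alone.
- brush: paint brush lying behind the board, 40 x 202 x 18 mm; origin under its middle. Leave alone.
- cold_chisel: blue chisel lying at the back of the bench, 20 x 160 x 17 mm. Leave alone.
- punch: bare steel punch lying at the back of the bench, 13 x 112 x 13 mm. Leave alone.

How it is judged:
At the end, for the whole second after the job is handed in: The tags of the nut bin and the bolt bin stand within 0.3 rad of pi (green to the robot), the tag of the empty bin within 0.3 rad of 0 (red to the robot), all at rest; every loose thing is within 20 mm of where it was (value of joint each of tag_nuts, tag_bolts above 2.84 rad and value of joint tag_empty below 0.3 rad and velocity of joint tag_nuts between -0.1 and 0.1 rad/s and velocity of joint tag_bolts between -0.1 and 0.1 rad/s and velocity of joint tag_empty between -0.1 and 0.1 rad/s and distance of each of loose_nut_1, loose_nut_2, big_bolt, rust_nut, oil_can, brush, cold_chisel, punch from where it was at the start of the episode below 0.02 m); the robot touches nothing.
It fails at once if a loose thing is displaced by more than 20 mm or lifted (distance of any of loose_nut_1, loose_nut_2, big_bolt, rust_nut, oil_can, brush, cold_chisel, punch from where it was at the start of the episode above 0.02 m).
It fails at once if a tag is gripped or pushed hard (more than 25 N) (contact force between the fingers and bin_nuts above 25 N or contact force between the fingers and bin_bolts above 25 N or contact force between the fingers and bin_empty above 25 N).
It also fails if it takes over 61 s, if anything falls off the work surface, if the arm or the gripper's body presses on something with over 40 N, if the wrist force passes 120 N, or if a joint passes its speed limit or range.

### The arm

A 7-joint arm with a two-finger parallel gripper is mounted at the origin on a cart in front of the work surface, level with it; the furniture and walls round the work are solid. World frame = base frame: x ahead of the robot, y to its left, z up, the work surface at z = 0. Lengths are in m, angles in rad, forces in N, time in s.
With the tool pointing down it reaches from about 0.4 to 0.875 m from the base axis. Payload 19.3 kg.
Tool frame: the origin (TCP) lies at the very end of the fingers, on their centre line; the grasp point (between the pads) lies bot.tcp_to_grasp behind it (bot.tcp_to_grasp is the distance from the TCP to the grasp point, in m); z points along the fingers, y is the direction in which the jaws open and shut (so a half turn about z gives the same grasp; the last joint's range is limited). The gripper opens to 85 mm and grips with 20 to 120 N. Pads are 22 mm wide; open, the fingers measure 114 mm over their backs; the gripper's body (76 mm by 85 mm) begins 54 mm behind the grasp point. The pads swing forward as they close: fully open they stand 13 mm farther back than shut.
Start: joints at [-1.247, 0.521, -0.036, 1.599, 0.021, 1.021, -0.113], TCP at [0.24, 0.577, 0.231] pointing down, gripper open.
Joint ranges: [-2.91, 2.91], [-0.3, 2.13], [-1.5, 1.42], [0.17, 2.43], [-1.26, 4.41], [0.16, 1.93], [-2.52, 2.52]. Speed limits (rad/s): [1.89, 1.89, 2.39, 2.39, 3.01, 3.01, 3.01].

### API

Orientations are given as [roll, pitch, yaw] about the fixed x, y, z axes, in that order (R = Rz(yaw) Ry(pitch) Rx(roll)).
In Python, from workcell import bot gives the robot as it stands.
- The arm moves only by the tool servo_tool, never from a script. Its argument "targets" is a list of rows, each a list of 2 entries, a list of its own where there are three numbers: the shift along the tool's x, y, z in units of 0.05 m (1.0 is 0.05 m), then the turn about the tool's z in units of 5 degrees (1.0 is 5 degrees). A call has 1 to 12 rows; each row shifts and turns the commanded pose from where the row before left it, along the tool's axes as they then stand; what a row does not reach is not made up. A row lasts 1/8 s, in which the tool goes at most 62.5 mm and 10.7 degrees, less where a joint would pass 70% of its speed; a pose out of reach is approached as far as the arm can. A call with a number of a shift or a turn outside -1 to 1 is refused whole. A call with a gripper value outside its range is refused whole. "gripper" is the opening, from -1 (shut) to 1 (fully open), so that 0 is half open, set as the call begins (left out, the last holds). The fingers move at their own pace and stop on an object; "newtons" is the grip in N (left out, the last holds). Time passes only in rows, so rows that do not move let the fingers close. It gives the time, the measured TCP pose, the force and the opening at its end, in the units of the state.
- bot.observe(): the state, without advancing time (a new reading comes with each control period).
- bot.grab_frame(name): name is "side" or "top"; returns the picture (420x560x3 uint8, blue, green, red); there is no depth.
- bot.get_calibration(name): a dict with "fx", "fy", "cx", "cy" (pixels), "k1" (the pictures are not rectified: a ray, as slopes to the right and down, at radius r is drawn at 1 + k1 r^2 times it, then the intrinsics apply), "pose" (4x4, takes a point from camera to world coordinates). Camera axes: x right, y up, looking along -z (the intrinsics and any distortion apply to the point x, -y, -z); pixel columns grow to the right and rows downward; lengths in m; the calibration is good to about 2 mm. A picture is of the moment at which its call begins. get_calibration takes no time and is no camera call.
- bot.job_done(): hands the job in, once; it reports no verdict.
The state is a dict: "clock": time; "qpos": joint angles; "qd": joint speeds; "joint_efforts": joint torques, N m; "position": TCP position; "tool_rot": TCP orientation; "force": force on the tool from outside, world axes, zero at the start; "moment": the same for the moment, N m; "grip_width": finger opening in m.
Only numpy, scipy, OpenCV 4.12 (cv2) and the standard library are available. Lean on these libraries where they do the work, as an engineer would, in place of code of your own. Each camera call takes 0.05 s, during which the arm holds its last target.

## Working session

There is one attempt and no reset: what is moved stays moved. The work goes in short steps, Python scripts to look and compute and a tool call to move; the robot and the scene stay as the last step left them, time stands still between calls to the robot, and variables do not carry over. Pictures are saved under pics/ and viewed, and the job is handed in when it is done.

Besides the shell and the picture viewer there is one more tool, called after ">>>" as name(argument=value, ...) on one line, values as JSON. servo_tool: Moves the arm, as the interface text tells. Its arguments: {"type":"object","properties":{"targets":{"type":"array","items":{"type":"array"}},"gripper":{"type":"number"},"newtons":{"type":"number"}},"required":["targets"]}

```bash
mkdir -p pics; ls; python3 - <<'E'
from workcell import bot
import cv2
for n in("side","top"):
    cv2.imwrite(f"pics/{n}0.png",bot.grab_frame(n)); c=bot.get_calibration(n); print(n,c)
print(bot.observe(),bot.tcp_to_grasp)
E
```

```text
pics
side {'fx': 486.027334321459, 'fy': 486.027334321459, 'cx': 279.1453278554604, 'cy': 212.61544889853374, 'k1': 0.040864262036784386, 'pose': array([[ 0.92745345,  0.20769103, -0.31095745,  0.29297951],
       [-0.37386096,  0.4980664 , -0.78240517, -0.75746609],
       [-0.00762108,  0.84189922,  0.53958097,  0.59731607],
       [ 0.        ,  0.        ,  0.        ,  1.        ]])}
top {'fx': 523.7634810210019, 'fy': 523.7634810210019, 'cx': 276.57866867935655, 'cy': 207.7217737166837, 'k1': -0.029940422957459228, 'pose': array([[ 0.00959   ,  0.98601251, -0.16639523,  0.36866824],
       [-0.99988914,  0.00756015, -0.01282807, -0.03800002],
       [-0.01139067,  0.1664998 ,  0.98597569,  1.17026044],
       [ 0.        ,  0.        ,  0.        ,  1.        ]])}
{'clock': 0.1, 'qpos': array([-1.24717428,  0.5219688 , -0.03629689,  1.59993732,  0.02119218,
        1.0210968 , -0.11276591]), 'qd': array([ 0.00134283, -0.00108427, -0.00126634, -0.00238167,  0.00154605,
        0.00227818, -0.00048989]), 'joint_efforts': array([ 4.66305879e-03, -9.28474402e+01,  1.98416814e+00, -3.70527720e+01,
        1.82063878e-02,  5.22806149e-03,  8.02327463e-05]), 'position': array([0.23975697, 0.5768629 , 0.23077956]), 'tool_rot': array([-3.14057014e+00,  7.98211550e-05,  2.74776294e+00]), 'force': array([-0.12359531,  0.10182748, -0.51423606]), 'moment': array([-0.0155829 ,  0.03311257,  0.02323046]), 'grip_width': 0.08557742327450663} 0.0187
```

View pics/side0.png

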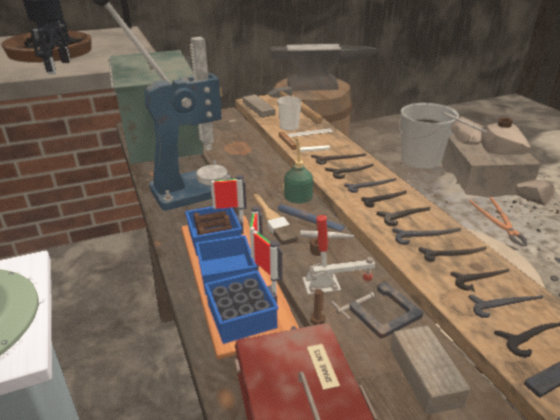

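View pics/top0.png

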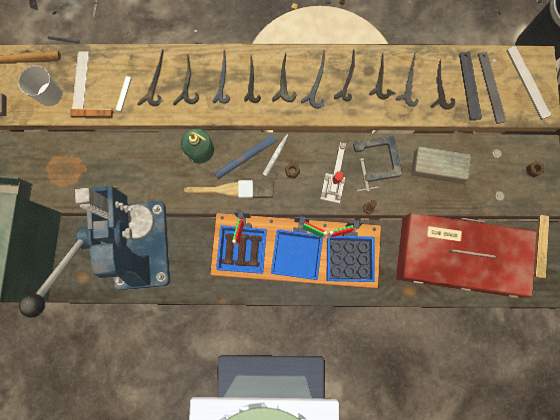

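```bash
python3 - <<'E'
import cv2
a=cv2.imread("pics/top0.png")[40:240,120:380]; cv2.imwrite("pics/topc.png",cv2.resize(a,None,fx=3,fy=3,interpolation=2))
a=cv2.imread("pics/side0.png")[100:320,150:420]; cv2.imwrite("pics/sidec.png",cv2.resize(a,None,fx=2.7,fy=2.7,interpolation=2))
E
```

```text
(no output)
```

View pics/topc.png

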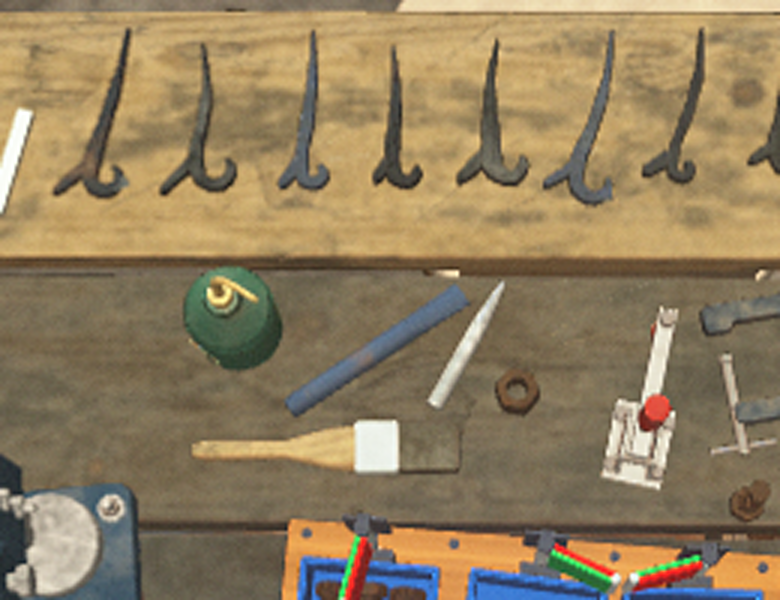

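View pics/sidec.png

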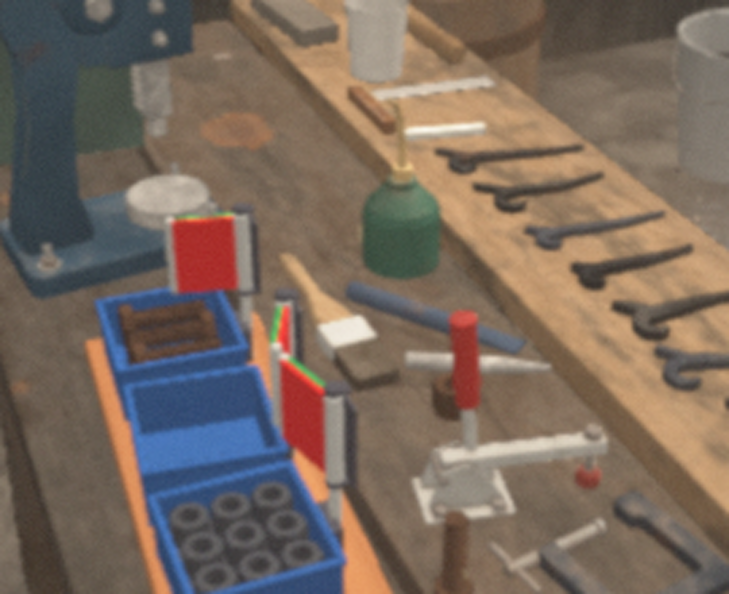

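```bash
cat >h.py <<'E'
import numpy as np,cv2
from workcell import bot
def ray(n,u,v):
    c=bot.get_calibration(n)
    K=np.array([[c['fx'],0,c['cx']],[0,c['fy'],c['cy']],[0,0,1]])
    p=cv2.undistortPoints(np.array([[[u,v]]],float),K,np.array([c['k1'],0,0,0,0]))[0,0]
    d=c['pose'][:3,:3]@np.array([p[0],-p[1],-1]); return c['pose'][:3,3],d
def at(n,u,v,z):
    o,d=ray(n,u,v); return o+d*(z-o[2])/d[2]
def proj(n,P):
    c=bot.get_calibration(n); T=np.linalg.inv(c['pose']); q=T[:3,:3]@np.array(P)+T[:3,3]
    x,y=q[0]/-q[2],-q[1]/-q[2]; s=1+c['k1']*(x*x+y*y); return c['fx']*x*s+c['cx'],c['fy']*y*s+c['cy']
E
python3 - <<'E'
import cv2
a=cv2.imread("pics/top0.png")[200:300,200:390]; cv2.imwrite("pics/topc2.png",cv2.resize(a,None,fx=4.2,fy=4.2,interpolation=2))
E
```

```text
(no output)
```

View pics/topc2.png

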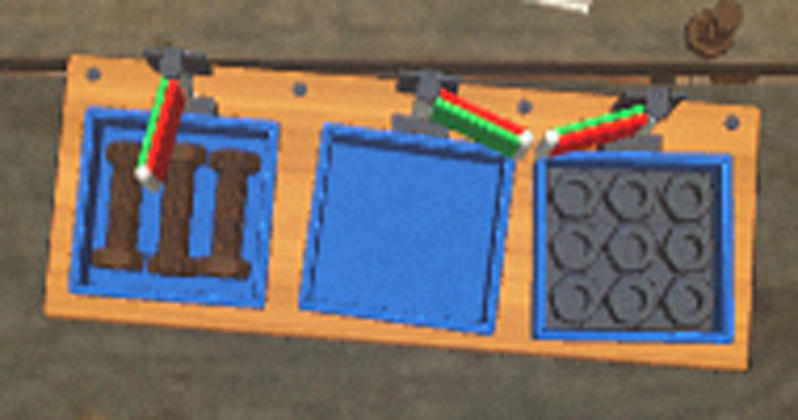

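```bash
python3 - <<'E'
from h import *
np.set_printoptions(precision=4,suppress=True)
f=lambda x,y,z:at("top",200+x/4.2,200+y/4.2,z)
C=[f(*p,.012) for p in[(70,55),(760,105),(747,370),(45,315)]]
for c in C: print(c)
print("centre",np.mean(C,0))
for n,h,e in[("bolts",(173,63),(148,181)),("empty",(431,88),(523,145)),("nuts",(660,100),(545,148))]:
    H=f(*h,.147);E=f(*e,.139);print(n,H,E,np.linalg.norm((E-H)[:2]))
# board frame
x=(C[0]+C[1]-C[2]-C[3])[:2];y=(C[0]+C[3]-C[1]-C[2])[:2];print(np.arctan2(x[1],x[0]),np.arctan2(-y[0],y[1]))
E
```

```text
[0.5509 0.1113 0.012 ]
[ 0.5269 -0.2559  0.012 ]
[ 0.3877 -0.246   0.012 ]
[0.4129 0.1206 0.012 ]
centre [ 0.4696 -0.0675  0.012 ]
bolts [0.5262 0.0452 0.147 ] [0.4712 0.0565 0.139 ] 0.05619139296595281
empty [ 0.5153 -0.0763  0.147 ] [ 0.4897 -0.12    0.139 ] 0.05062747861220785
nuts [ 0.5104 -0.1836  0.147 ] [ 0.4883 -0.1303  0.139 ] 0.057748875890197796
-0.06889257896616485 -0.0669362748191
```

```bash
python3 - <<'E'
from h import *
np.set_printoptions(precision=4,suppress=True)
a=cv2.imread("pics/side0.png"); a=cv2.resize(a[150:320,170:310],None,fx=4,fy=4,interpolation=2)
b=cv2.imread("pics/top0.png"); b=cv2.resize(b[200:300,200:390],None,fx=4.2,fy=4.2,interpolation=2)
for h,e in[((.5262,.0452),(.4712,.0565)),((.5153,-.0763),(.4897,-.12)),((.5104,-.1836),(.4883,-.1303))]:
  for p,zs in((h,(.147,.139,.079)),(e,(.139,.079))):
    for z in zs:
      u,v=proj("side",(*p,z)); cv2.circle(a,(int((u-170)*4),int((v-150)*4)),3,(255,0,255),-1)
      u,v=proj("top",(*p,z)); cv2.circle(b,(int((u-200)*4.2),int((v-200)*4.2)),2,(255,0,255),-1)
cv2.imwrite("pics/chk_s.png",a);cv2.imwrite("pics/chk_t.png",b)
E
```

```text
(no output)
```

View pics/chk_s.png

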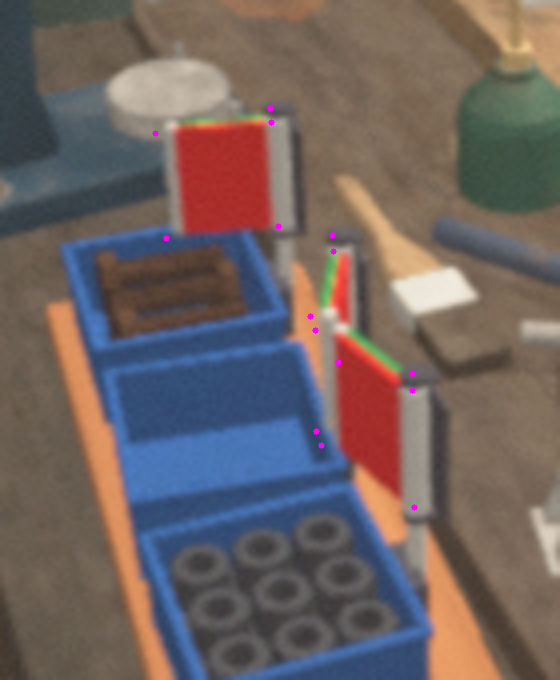

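View pics/chk_t.png

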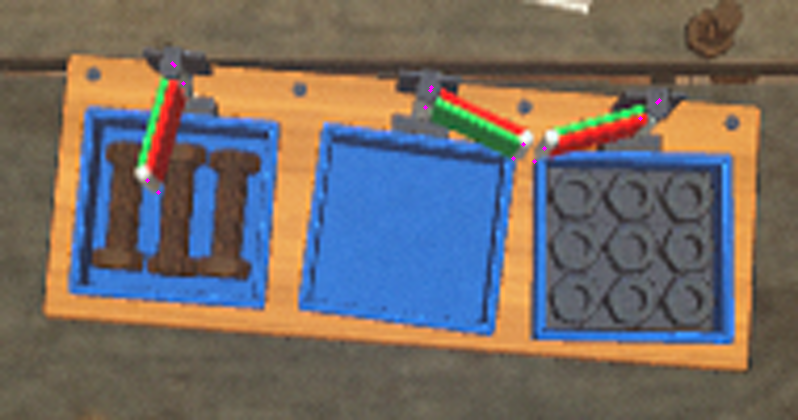

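```bash
python3 - <<'E'
from h import *
from scipy.optimize import least_squares
np.set_printoptions(precision=4,suppress=True)
T=lambda x,y:(200+(x+.5)/4.2-.5,200+(y+.5)/4.2-.5)
S=lambda x,y:(170+(x+.5)/4-.5,150+(y+.5)/4-.5)
for n,q in[("bolts",[(88,108),(278,124),(262,308),(70,292)]),("empty",[(324,124),(515,152),(492,333),(300,308)]),("nuts",[(537,151),(733,154),(733,342),(534,338)])]:
    P=np.array([at("top",*T(*p),.058) for p in q]);c=P.mean(0);d=(P[0]+P[1]-P[2]-P[3])/2;print(n,c,d,np.linalg.norm(d),"hinge",c+d/np.linalg.norm(d)*.0585)
for n,t,s,z in[("bolts hinge",(173,63),(283,110),.147),("bolts edge",(148,176),(171,125),.139),("empty hinge",(431,86),(343,238),.147),("nuts hinge",(658,98),(421,372),.147),("nuts edge",(548,145),(328,318),.139)]:
    t=T(*t);s=S(*s)
    r=least_squares(lambda P:np.r_[np.array(proj("top",P))-t,np.array(proj("side",P))-s],[.5,0,.14])
    print(n,r.x,r.fun,"top",at("top",*t,z),"side",at("side",*s,z))
E
```

```text
bolts [0.4667 0.051  0.058 ] [ 0.0934 -0.0067  0.    ] 0.09364220413680038 hinge [0.5251 0.0468 0.058 ]
empty [ 0.457  -0.0672  0.058 ] [ 0.0923 -0.0115  0.    ] 0.09299645795792093 hinge [ 0.515  -0.0744  0.058 ]
nuts [ 0.4494 -0.1814  0.058 ] [ 0.0944 -0.002   0.    ] 0.09444998678106292 hinge [ 0.5079 -0.1826  0.058 ]
bolts hinge [0.5294 0.0457 0.1453] [ 0.2446 -1.0996 -1.0777  0.233 ] top [0.527 0.046 0.147] side [0.5308 0.0427 0.147 ]
bolts edge [0.4761 0.0566 0.1428] [ 0.2092 -1.1335 -1.1004  0.2169] top [0.4743 0.0573 0.139 ] side [0.4799 0.0634 0.139 ]
empty hinge [ 0.5184 -0.0759  0.1455] [ 0.1366 -0.5845 -0.5163  0.1144] top [ 0.517  -0.0755  0.147 ] side [ 0.5186 -0.0782  0.147 ]
nuts hinge [ 0.5132 -0.1823  0.1467] [ 0.1295 -0.5192 -0.4146  0.0951] top [ 0.5121 -0.182   0.147 ] side [ 0.5138 -0.1827  0.147 ]
nuts edge [ 0.4918 -0.1309  0.1451] [ 0.2238 -1.0055 -0.8363  0.1805] top [ 0.4905 -0.131   0.139 ] side [ 0.4959 -0.1224  0.139 ]
```

```bash
python3 - <<'E'
from h import *
np.set_printoptions(precision=3,suppress=True)
# plane of side line
o,d1=ray("side",105,0);_,d2=ray("side",165,77);n=np.cross(d1,d2)
for t in[(83,235),(75,250),(60,268),(45,287),(32,305)]:
    p,d=ray("top",*t);print(t,p+d*(n@(o-p))/(n@d))
for p in[(75,195),(130,203),(168,205),(168,288),(122,290),(95,260),(20,200),(60,300)]: print(p,at("top",*p,0),at("top",*p,.3))
print(proj("top",(.24,.577,.231)))
a=cv2.imread("pics/side0.png")[0:220,0:320];cv2.imwrite("pics/press.png",cv2.resize(a,None,fx=2.4,fy=2.4,interpolation=2))
a=cv2.imread("pics/top0.png")[170:320,0:200];cv2.imwrite("pics/press_t.png",cv2.resize(a,None,fx=3.5,fy=3.5,interpolation=2))
E
```

```text
(83, 235) [0.473 0.321 0.242]
(75, 250) [0.441 0.312 0.297]
(60, 268) [0.408 0.311 0.354]
(45, 287) [0.378 0.309 0.406]
(32, 305) [0.353 0.305 0.449]
(75, 195) [0.592 0.44  0.   ] [0.535 0.318 0.3  ]
(130, 203) [0.575 0.312 0.   ] [0.522 0.222 0.3  ]
(168, 205) [0.571 0.224 0.   ] [0.519 0.157 0.3  ]
(168, 288) [0.384 0.216 0.   ] [0.38  0.151 0.3  ]
(122, 290) [0.378 0.319 0.   ] [0.376 0.227 0.3  ]
(95, 260) [0.444 0.384 0.   ] [0.425 0.276 0.3  ]
(20, 200) [0.58  0.568 0.   ] [0.526 0.413 0.3  ]
(60, 300) [0.354 0.457 0.   ] [0.358 0.33  0.3  ]
(np.float64(-65.37622331601892), np.float64(365.07234896876173))
```

View pics/press.png

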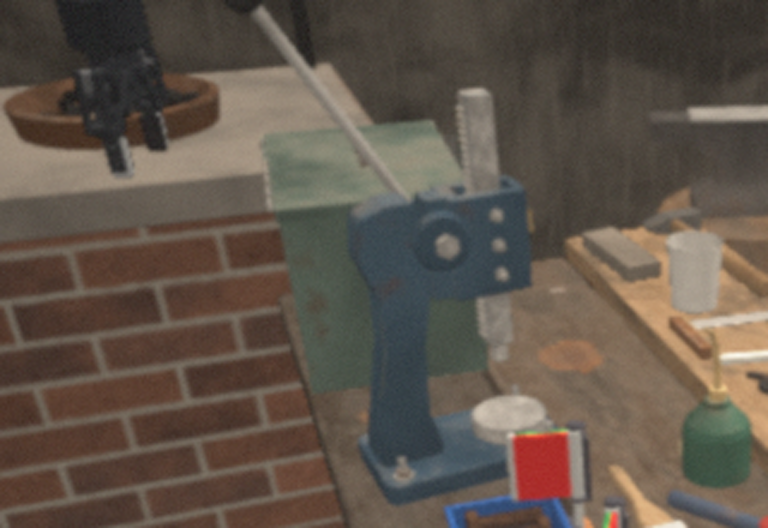

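View pics/press_t.png

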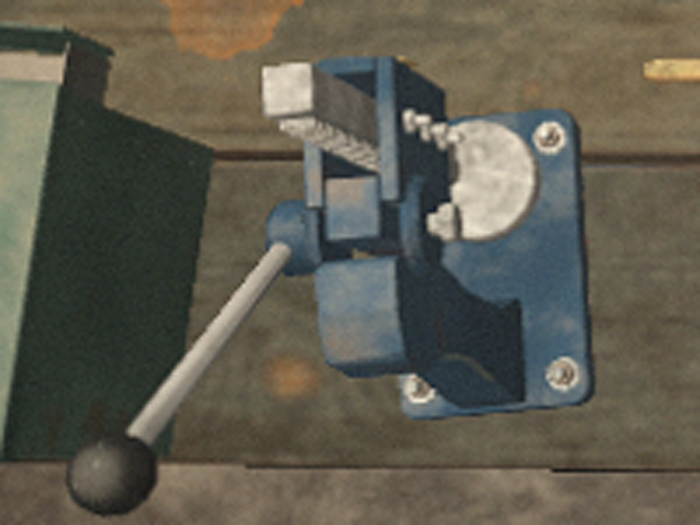

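```bash
python3 - <<'E'
from h import *
from scipy.optimize import least_squares
np.set_printoptions(precision=3,suppress=True)
for n,t,s in[("red top",(338.5,176),(322,217)),("oil spout tip",(203,140),(299,138)),("oil spout base",(195,138),(299,165)),("bolt",(370,205),(318,291))]:
    r=least_squares(lambda P:np.r_[np.array(proj("top",P))-t,np.array(proj("side",P))-s],[.5,0,.14])
    print(n,r.x,r.fun)
o=at("top",333,198,.0);print(o, at("top",400,285,.1), at("top",405,215,.1))
E
```

```text
red top [ 0.61  -0.149  0.15 ] [ 0.549 -1.722 -1.471  0.388]
oil spout tip [0.68  0.121 0.169] [ 1.093 -3.521 -3.83   0.995]
oil spout base [0.704 0.153 0.087] [ 0.154 -0.504 -0.544  0.14 ]
bolt [ 0.568 -0.225  0.063] [ 0.66  -2.288 -1.75   0.436]
[ 0.59  -0.151  0.   ] [ 0.393 -0.275  0.1  ] [ 0.536 -0.289  0.1  ]
```

>>> servo_tool(targets=[[[0, 0, -1], -1], [[0, 0, -1], -1], [[0, 0, -1], -1], [[0, 0, -1], -1], [[0, 0, -1], -0.5], [[0, 0, -1], 0], [[0, 0, 0], 0]], gripper=-1, newtons=20)

```text
clock: 0.98
position: [0.24, 0.5776, 0.5345]
tool_rot: [3.137, 0.001, 3.14]
force: [0.4, 0.7, -1.3]
grip_width: -0.0001
```

>>> servo_tool(targets=[[[0, 0, -0.8], 0], [[-0.1, -1, 0], 0], [[-0.1, -1, 0], 0], [[-0.1, -1, 0], 0], [[-0.1, -1, 0], 0], [[-0.3, -1, 0], 0], [[-0.5, -1, 0], 0], [[-0.6, -1, 0], 0], [[0, 0, 0], 0]])

```text
clock: 2.1
position: [0.3309, 0.2237, 0.5711]
tool_rot: [-3.142, 0.0, 3.134]
force: [-0.8, 0.3, -0.6]
grip_width: -0.0001
```

>>> servo_tool(targets=[[[-0.5, -0.8, 0], 0], [[-0.6, -0.8, 0], 0], [[-0.7, -0.8, 0], 0], [[-0.7, 0, 0], 0], [[-0.6, 0, 0.5], 0], [[0, 0, 1], 0], [[0, 0, 1], 0], [[0, 0, 1], 0], [[0, 0, 1], 0], [[0, 0, 1], 0], [[0, 0, 1], 0], [[0, 0, 0], 0]])

```text
clock: 3.6
position: [0.4823, 0.1069, 0.2437]
tool_rot: [-3.139, -0.006, 3.141]
force: [0.3, -0.1, 1.0]
grip_width: 0.0003
```

```bash
python3 - <<'E'
from h import *
for n in("side","top"): cv2.imwrite(f"pics/{n}1.png",bot.grab_frame(n))
s=bot.observe();print(s['position'],proj("top",s['position']),proj("side",s['position']))
E
```

```text
[0.48458246 0.10721843 0.24732129] (np.float64(201.49211407787922), np.float64(229.2387891786972)) (np.float64(203.87285341676954), np.float64(120.01177139130496))
```

View pics/side1.png

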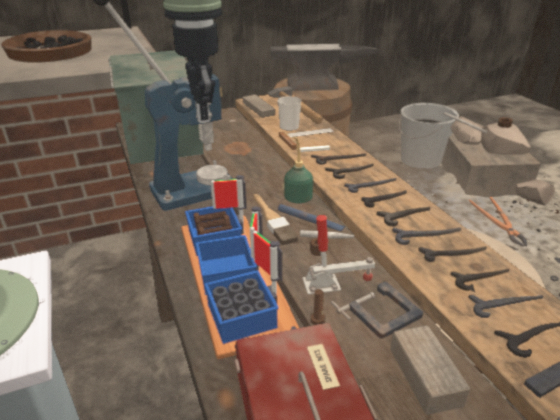

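View pics/top1.png

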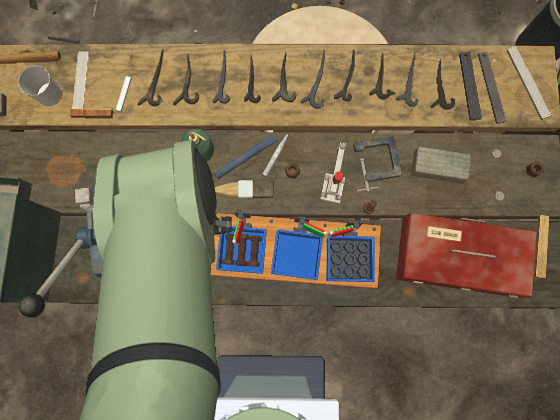

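>>> servo_tool(targets=[[[-0.1, 0, 1], 0], [[-0.1, 0, 1], 0], [[0, 0, 0.9], 0], [[0, 0, 0], 0], [[0, 0, 0], 0]])

```text
clock: 4.32
position: [0.4957, 0.1073, 0.1037]
tool_rot: [3.141, 0.003, 3.14]
force: [0.1, -0.8, 0.2]
grip_width: 0.0001
```

```bash
python3 - <<'E'
from h import *
a=bot.grab_frame("side")[80:260,130:330];cv2.imwrite("pics/s2.png",cv2.resize(a,None,fx=3.3,fy=3.3,interpolation=2))
print(bot.observe()['position'])
E
```

```text
[0.49575458 0.10736983 0.1037936 ]
```

View pics/s2.png

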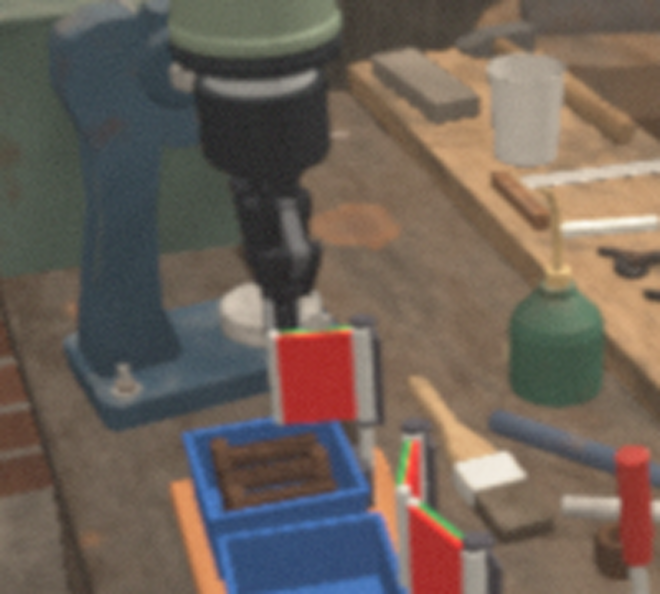

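>>> servo_tool(targets=[[[0.1, -0.4, 0], 0], [[0.06, -0.3, 0], 0], [[0.06, -0.24, 0], 0], [[0.06, -0.25, 0], 0], [[0, -0.2, 0], 0], [[-0.06, -0.2, 0], 0], [[-0.08, -0.2, 0], 0], [[-0.1, -0.16, 0], 0], [[-0.12, -0.1, 0], 0], [[-0.1, -0.06, 0], 0], [[0, 0, 0], 0]])

```text
clock: 5.75
position: [0.5035, 0.0013, 0.1012]
tool_rot: [-3.142, 0.0, 3.14]
force: [0.1, 0.0, 0.3]
grip_width: 0.0005
```

```bash
python3 - <<'E'
from h import *
a=bot.grab_frame("side")[80:260,130:330];cv2.imwrite("pics/s3.png",cv2.resize(a,None,fx=3.3,fy=3.3,interpolation=2))
print(bot.observe()['position'],bot.observe()['force'])
E
```

```text
[0.50319678 0.00147712 0.10119931] [-0.42489549 -0.43840087  0.23343499]
```

View pics/s3.png

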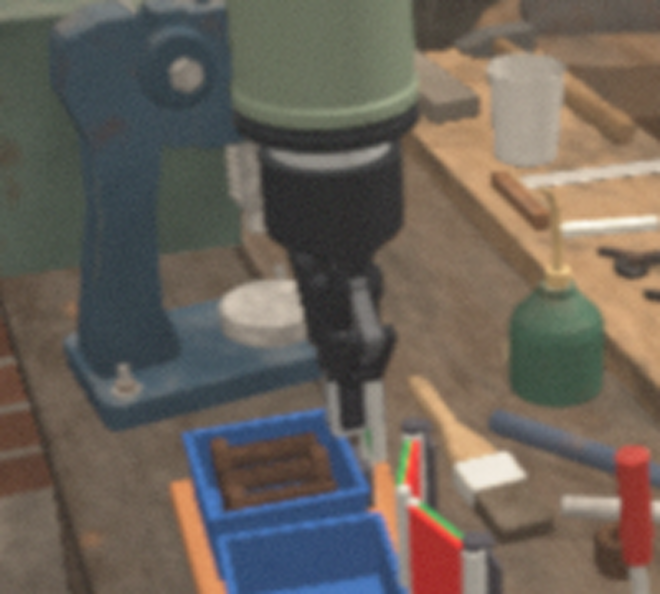

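>>> servo_tool(targets=[[[-0.08, 0.02, 0], 0], [[0, 0, 0], 0]])

```text
clock: 6.05
position: [0.5074, 0.0027, 0.1013]
tool_rot: [3.142, 0.0, 3.141]
force: [0.1, 1.1, -0.2]
grip_width: 0.0003
```

>>> servo_tool(targets=[[[-0.06, 0, 0], 0], [[0, 0, 0], 0]])

```text
clock: 6.3
position: [0.5092, 0.0024, 0.1011]
tool_rot: [3.142, -0.002, 3.141]
force: [-7.1, 0.4, 3.6]
grip_width: -0.0
```

>>> servo_tool(targets=[[[0.6, 0, 0], 0], [[0, 0, -1], 0], [[0, 0, -1], 0], [[-0.3, -0.8, 0], 0], [[-0.4, -0.8, 0], 0], [[-0.4, -0.8, 0], 0], [[0, -0.64, 0], 0], [[0, 0, 0], 0], [[0, 0, 0], 0]])

```text
clock: 7.42
position: [0.535, -0.1491, 0.2012]
tool_rot: [3.141, -0.0, 3.141]
force: [-0.2, 1.2, 0.9]
grip_width: 0.0001
```

```bash
python3 - <<'E'
from h import *
a=bot.grab_frame("side")[120:320,150:350];cv2.imwrite("pics/s4.png",cv2.resize(a,None,fx=3,fy=3,interpolation=2))
a=bot.grab_frame("top")[200:300,200:390];cv2.imwrite("pics/t4.png",cv2.resize(a,None,fx=4.2,fy=4.2,interpolation=2))
print(bot.observe()['position'],bot.observe()['force'])
E
```

```text
[ 0.53512985 -0.14862907  0.20132061] [ 0.1374763   0.48290824 -0.11850448]
```

View pics/s4.png

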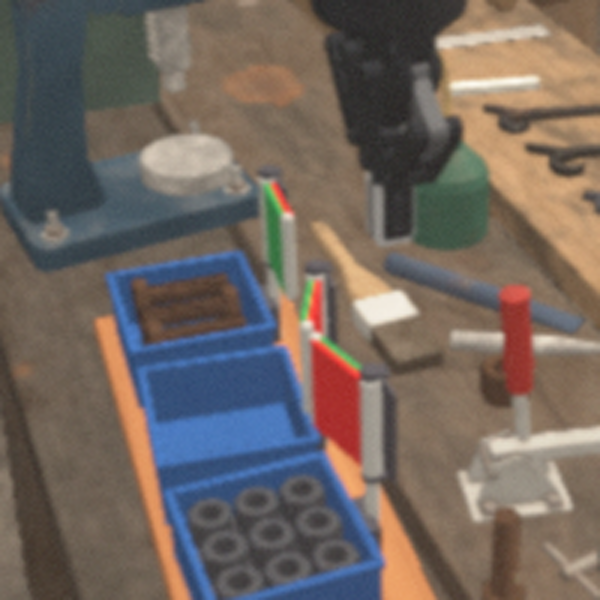

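View pics/t4.png

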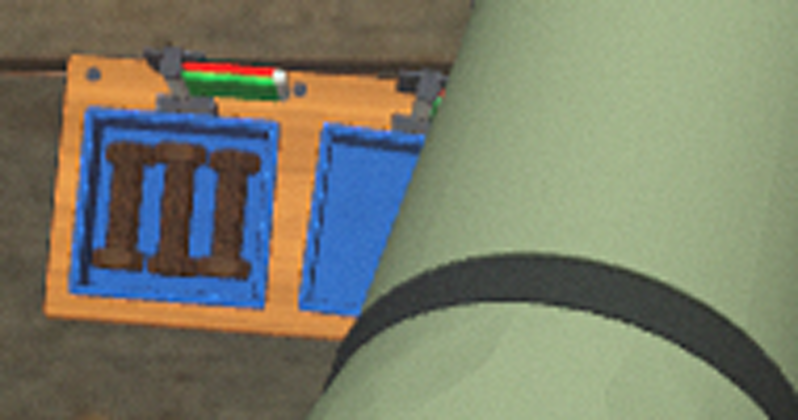

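>>> servo_tool(targets=[[[0, 0.06, 0.7], 0], [[0, 0, 0.7], 0], [[0, 0, 0.6], 0], [[0, 0, 0], 0]])

```text
clock: 8.02
position: [0.5341, -0.1457, 0.0999]
tool_rot: [3.141, -0.003, 3.142]
force: [0.1, -1.3, 0.5]
grip_width: -0.0001
```

>>> servo_tool(targets=[[[0.32, 0.06, 0], 0], [[0.28, 0.04, 0], 0], [[0.28, -0.04, 0], 0], [[0.2, -0.18, 0], 0], [[0.14, -0.2, 0], 0], [[0.06, -0.2, 0], 0], [[0.02, -0.2, 0], 0], [[-0.02, -0.17, 0], 0], [[-0.06, -0.18, 0], 0], [[-0.08, -0.16, 0], 0], [[-0.12, -0.14, 0], 0], [[0, 0, 0], 0]])

```text
clock: 9.52
position: [0.4843, -0.2156, 0.1012]
tool_rot: [-3.141, 0.0, 3.14]
force: [0.1, 0.1, 0.4]
grip_width: 0.0002
```

```bash
python3 - <<'E'
from h import *
a=bot.grab_frame("side")[120:320,150:350];cv2.imwrite("pics/s5.png",cv2.resize(a,None,fx=3,fy=3,interpolation=2))
print(bot.observe()['position'],bot.observe()['force'])
E
```

```text
[ 0.48402363 -0.21519123  0.10116523] [-0.08084076  0.24736502  0.6415865 ]
```

View pics/s5.png

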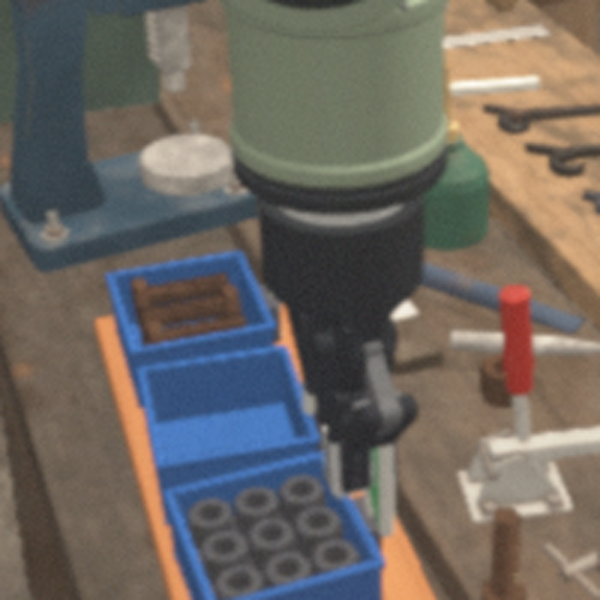

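The tag now shows green, edge near (385,510) in the crop; I'll nudge it onto the stop.

>>> servo_tool(targets=[[[-0.08, -0.04, 0], 0], [[-0.06, 0, 0], 0], [[0, 0, 0], 0]])

```text
clock: 9.95
position: [0.4912, -0.217, 0.1013]
tool_rot: [-3.142, 0.0, 3.141]
force: [0.1, 0.2, -0.2]
grip_width: -0.0002
```

>>> servo_tool(targets=[[[-0.06, 0, 0], 0], [[0, 0, 0], 0]])

```text
clock: 10.2
position: [0.494, -0.2171, 0.1013]
tool_rot: [3.142, -0.0, 3.141]
force: [-1.2, -0.0, 0.2]
grip_width: -0.0002
```

>>> servo_tool(targets=[[[-0.04, 0, 0], 0], [[0, 0, 0], 0]])

```text
clock: 10.45
position: [0.4943, -0.2172, 0.1012]
tool_rot: [3.141, -0.003, 3.14]
force: [-10.9, 0.5, 8.1]
grip_width: -0.0002
```

>>> servo_tool(targets=[[[0.6, 0, 0], 0], [[0, 0, -1], 0], [[0, 0, -1], 0], [[-0.5, 0.6, 0], 0], [[-0.5, 0.7, 0], 0], [[-0.5, 0.68, 0], 0], [[0, 0, 0], 0], [[0, 0, 0], 0]])

```text
clock: 11.45
position: [0.5407, -0.1187, 0.2013]
tool_rot: [-3.141, -0.0, 3.14]
force: [-0.5, -1.2, -0.9]
grip_width: 0.0001
```

```bash
python3 - <<'E'
from h import *
a=bot.grab_frame("side")[120:320,150:350];cv2.imwrite("pics/s6.png",cv2.resize(a,None,fx=3,fy=3,interpolation=2))
print(bot.observe()['position'],bot.observe()['force'])
E
```

```text
[ 0.54052837 -0.11909239  0.20134   ] [-0.77170531 -0.28873593  0.34768686]
```

View pics/s6.png

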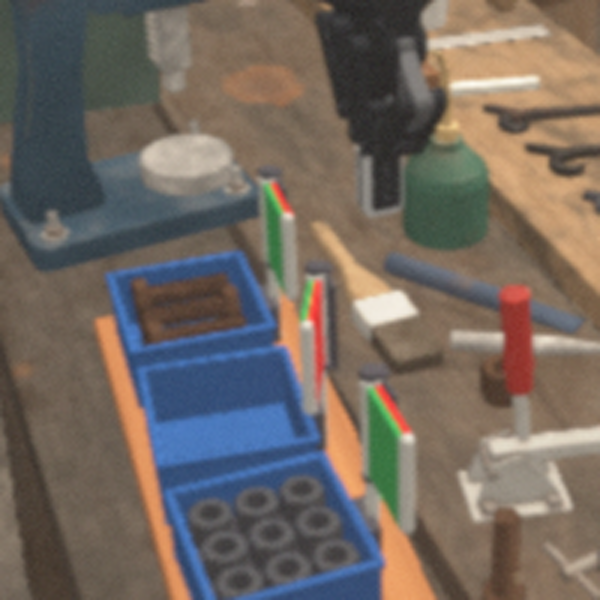

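>>> servo_tool(targets=[[[0, 0, 0.7], 0], [[0, 0, 0.7], 0], [[0, 0, 0.6], 0], [[0, 0, 0], 0]])

```text
clock: 12.0
position: [0.5395, -0.119, 0.1]
tool_rot: [-3.142, -0.003, 3.139]
force: [-0.3, -0.3, -0.2]
grip_width: -0.0
```

>>> servo_tool(targets=[[[0.3, -0.04, 0], 0], [[0.24, 0, 0], 0], [[0.22, 0.05, 0], 0], [[0.2, 0.09, 0], 0], [[0.18, 0.17, 0], 0], [[0.14, 0.19, 0], 0], [[0.06, 0.21, 0], 0], [[0.02, 0.21, 0], 0], [[-0.04, 0.19, 0], 0], [[-0.08, 0.2, 0], 0], [[-0.12, 0.18, 0], 0], [[0, 0, 0], 0]])

```text
clock: 13.5
position: [0.4857, -0.0448, 0.1012]
tool_rot: [3.142, 0.0, -3.141]
force: [0.3, -0.5, -0.7]
grip_width: -0.0002
```

```bash
python3 - <<'E'
from h import *
a=bot.grab_frame("side")[120:320,150:350];cv2.imwrite("pics/s7.png",cv2.resize(a,None,fx=3,fy=3,interpolation=2))
print(bot.observe()['position'],bot.observe()['force'])
E
```

```text
[ 0.48529553 -0.04543455  0.10120369] [ 0.25018684  0.58028774 -0.62866786]
```

View pics/s7.png

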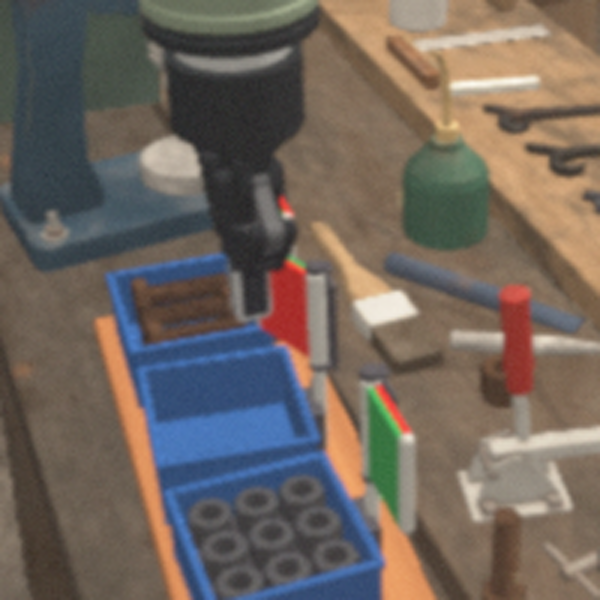

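The empty bin's tag shows red at (290,310) in the crop, and is nearly at its stop.

>>> servo_tool(targets=[[[-0.12, 0.1, 0], 0], [[-0.1, 0.04, 0], 0], [[0, 0, 0], 0]])

```text
clock: 13.92
position: [0.4965, -0.0385, 0.1013]
tool_rot: [-3.142, 0.0, 3.141]
force: [-0.4, -0.2, -0.8]
grip_width: -0.0004
```

>>> servo_tool(targets=[[[-0.06, 0, 0], 0], [[0, 0, 0], 0]])

```text
clock: 14.18
position: [0.4993, -0.0388, 0.1013]
tool_rot: [-3.142, 0.0, 3.14]
force: [0.1, 0.2, 0.7]
grip_width: -0.0001
```

>>> servo_tool(targets=[[[-0.06, 0, 0], 0], [[0, 0, 0], 0]])

```text
clock: 14.42
position: [0.5024, -0.0387, 0.1013]
tool_rot: [-3.142, 0.0, 3.14]
force: [0.5, -0.9, 0.4]
grip_width: 0.0002
```

>>> servo_tool(targets=[[[-0.04, 0, 0], 0], [[0, 0, 0], 0]])

```text
clock: 14.68
position: [0.5043, -0.0386, 0.1013]
tool_rot: [-3.142, 0.0, 3.141]
force: [0.6, 0.1, -0.5]
grip_width: -0.0001
```

>>> servo_tool(targets=[[[-0.04, 0, 0], 0], [[0, 0, 0], 0]])

```text
clock: 14.92
position: [0.506, -0.0387, 0.1012]
tool_rot: [-3.142, -0.001, 3.14]
force: [-1.4, 0.6, 0.6]
grip_width: -0.0001
```

>>> servo_tool(targets=[[[-0.02, 0, 0], 0], [[0, 0, 0], 0]])

```text
clock: 15.18
position: [0.5062, -0.0386, 0.1012]
tool_rot: [3.141, -0.002, 3.14]
force: [-6.7, 0.5, 4.7]
grip_width: 0.0003
```

At the stop. Back off, raise and look.

>>> servo_tool(targets=[[[0.6, 0, 0], 0], [[0.3, 0, -1], 0], [[0, 0, -1], 0], [[0, 0, -1], 0], [[0, 0, -1], 0], [[0, 0, -1], 0], [[0, 1, -1], 0], [[0, 1, 0], 0], [[0, 0.8, 0], 0], [[0, 0, 0], 0], [[0, 0, 0], 0]])

```text
clock: 16.55
position: [0.4624, 0.095, 0.3955]
tool_rot: [-3.141, 0.0, 3.14]
force: [0.1, -0.9, -0.0]
grip_width: 0.0001
```

```bash
python3 - <<'E'
from h import *
a=bot.grab_frame("side");cv2.imwrite("pics/s8.png",cv2.resize(a,None,fx=1.4,fy=1.4))
b=bot.grab_frame("top");cv2.imwrite("pics/t8.png",cv2.resize(b,None,fx=1.4,fy=1.4))
cv2.imwrite("pics/s8c.png",cv2.resize(a[120:320,150:350],None,fx=3,fy=3,interpolation=2))
print(bot.observe()['position'],bot.observe()['force'])
E
```

```text
[0.46241673 0.09458673 0.39558327] [ 0.06550291 -0.09899218  0.74075059]
```

View pics/s8c.png

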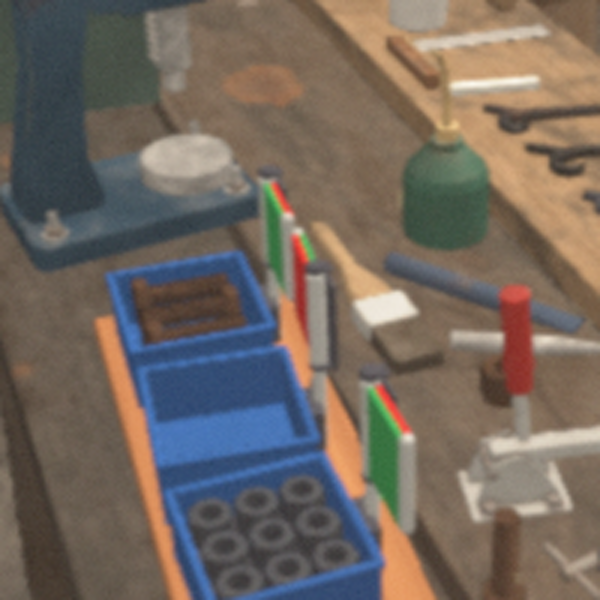

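View pics/t8.png

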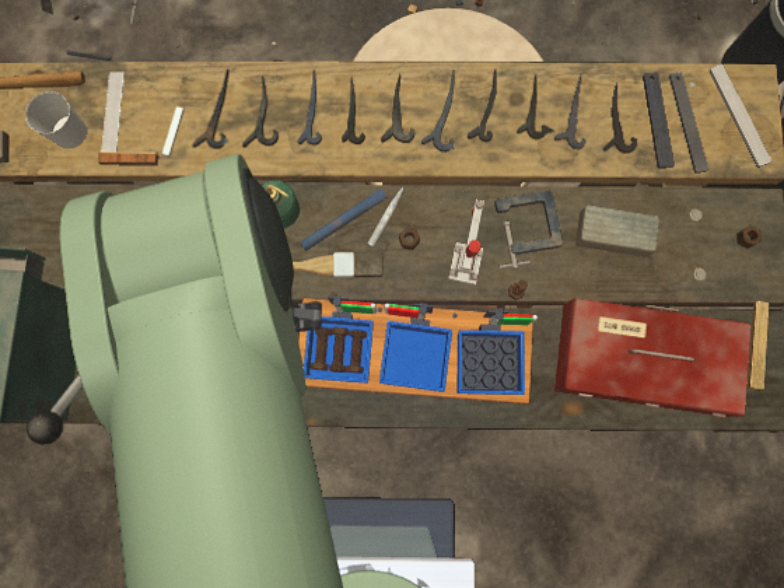

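>>> servo_tool(targets=[[[0, -0.8, 0], 0], [[0, -0.8, 0], 0], [[0, -0.8, 0], 0], [[0, 0, 0], 0], [[0, 0, 0], 0], [[0, 0, 0], 0]])

```text
clock: 17.4
position: [0.4622, -0.0239, 0.3954]
tool_rot: [3.142, -0.0, 3.141]
force: [0.7, 0.0, -0.2]
grip_width: 0.0003
```

```bash
python3 - <<'E'
from h import *
cv2.imwrite("pics/s9.png",bot.grab_frame("side"))
d=cv2.absdiff(cv2.imread("pics/s9.png"),cv2.imread("pics/s8.png")if 0 else cv2.imread("pics/side0.png"))
print(bot.observe()['position'],bot.observe()['force']); print(bot.job_done())
E
```

```text
[ 0.46216309 -0.02386007  0.39545096] [ 0.2809667   0.41030475 -0.034015  ]
the job is handed in; nothing more can be done
None
```

View pics/s9.png

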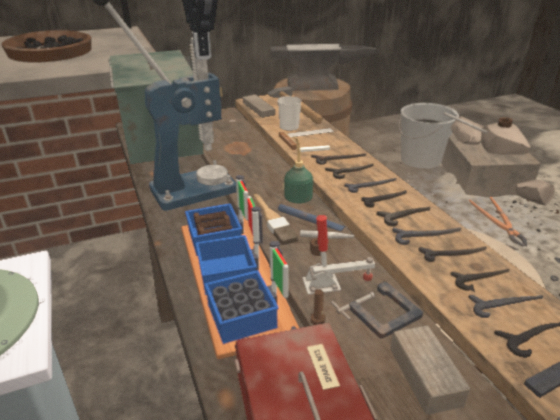

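All three tags are swung over to their stops: the nut and bolt bins show green to the robot and the empty bin shows red. I pushed them with the closed fingertips, never gripping, then lifted the arm clear and handed the job in at about 17.5 s.

- **Stops:** I pushed each tag until the wrist force rose on its stop. The last readings were about 8 N for bolts, 14 N for nuts and 8 N for empty, under the 25 N limit. These are end-of-move wrist readings; I did not record the peak contact force.
- **Tags:** The last side and top pictures show every tag lying along its bin's back with the right colour. I did not measure the final tag angles in numbers.
- **Loose things:** None looks moved in the last side picture compared with the first. I judged this by eye, without measuring positions. In the last top picture the arm hid most of the oil can and part of the brush.
- **Robot at hand-in:** The arm stood at z = 0.395 m, clear of everything, with about 0.5 N on the tool.

No check failed. At first the two cameras put the hinges 5 to 10 mm apart. Correcting my pixel readings and using both views brought them to within about 4 mm, and the stops were met within a few millimetres of where I expected.

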